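Seat the headphone amp on the rack tray

ROBOT

A 6-joint arm with a two-finger parallel gripper is mounted at the origin on the work surface. World frame = base frame: x ahead of the robot, y to its left, z up, the work surface at z = 0. Lengths are in m, angles in rad, forces in N, time in s.
With the tool pointing down it reaches from about 0.425 to 0.95 m from the base axis. Payload 3.5 kg.
Tool frame: the origin (TCP) lies between the finger pads; the fingertips stand 25 mm ahead of it and the grasp point (between the pads) lies 6 mm ahead of it (ctrl.finger_overhang is the distance from the TCP to the fingertips, in m); x points along the fingers, y is the direction in which the jaws open and shut, and the axes are right-handed (so a half turn about x gives the same grasp; the last joint's range is limited). The gripper opens to 85 mm and grips with 20 to 120 N. Pads are 22 mm wide; open, the fingers measure 114 mm over their backs; the gripper's body (76 mm by 85 mm) begins 54 mm behind the grasp point. The pads swing forward as they close: fully open they stand 13 mm farther back than shut.
Start: joints at [1.199, 0.286, 1.577, -0, 1.279, -0.15], TCP at [0.148, 0.658, 0.226] pointing down, gripper open.
Joint ranges: [-2.77, 2.77], [-0.9, 2.22], [0.21, 2.48], [-1.53, 4.67], [0.24, 2.81], [-2.84, 2.84]. Speed limits (rad/s): [2.79, 2.79, 3.14, 3.14, 3.14, 3.14].

INTERFACE

Orientations are given as a unit quaternion [x, y, z, w].
In Python, from plant import ctrl gives the robot as it stands.
- The arm moves only by the tool play_rows, never from a script. Its argument "targets" is a list of rows, each an object with "delta_pos": the shift along the world's x, y, z normalised to -1 to 1, where 1 is 1000 mm, a list of three; "delta_rot": the turn, a rotation vector about the world's x, y, z normalised to -1 to 1, where 1 is pi rad, a list of three; "claw": the finger opening in mm, from 0 to 85.4. In form: [{"delta_pos": [tx, ty, tz], "delta_rot": [wx, wy, wz], "claw": claw}, ...]. A call has 1 to 20 rows; each row is the pose to reach, as a shift and turn from the pose measured when the call began, turning the shorter way round; what a row does not reach only later rows make up. A row lasts 1/12 s, in which the tool goes at most 41.7 mm and 7.16 degrees, less where a joint would pass 70% of its speed; a pose out of reach is approached as far as the arm can. A call with a number of a shift or a turn outside -1 to 1 is refused whole. A call with a gripper value outside its range is refused whole. The fingers move at their own pace and stop on an object; "newtons" is the grip in N (left out, the last holds). Time passes only in rows, so rows that repeat a pose let the fingers close. It gives the time, the measured TCP pose, the force and the opening at its end, in the units of the state.
- ctrl.get_state(): the state, without advancing time (a new reading comes with each control period).
- ctrl.read_camera(name): name is "scene" or "top"; returns the picture (384x512x3 uint8, blue, green, red); there is no depth.
- ctrl.calibration(name): a dict with "fx", "fy", "cx", "cy" (pixels), "k1" (the pictures are not rectified: a ray, as slopes to the right and down, at radius r is drawn at 1 + k1 r^2 times it, then the intrinsics apply), "camera_from_world" (4x4, takes a point from world to camera coordinates). Camera axes: x right, y down, z forward; pixel columns grow to the right and rows downward; lengths in m; the calibration is good to about 2 mm. A picture is of the moment at which its call begins. calibration takes no time and is no camera call.
- ctrl.sign_off(): hands the job in, once; it reports no verdict.
The state is a dict: "time": time; "qpos": joint angles; "dq": joint speeds; "joint_efforts": joint torques, N m; "eef_pos": TCP position; "tcp_rot": TCP orientation; "contact_force": force on the tool from outside, world axes, zero at the start; "wrist_torque": the same for the moment, N m; "opening": opening from 0.0 (shut) to 1.0 (fully open).
Only numpy, scipy, OpenCV 4.12 (cv2) and the standard library are available. Lean on these libraries where they do the work, as an engineer would, in place of code of your own. Each camera call takes 0.05 s, during which the arm holds its last target. There are 200 camera calls.

TASK

Slide the loose silver headphone amp home on the rack tray: push it back until its rear is against the tray's rear lip, and sideways until it stands close up against the blue preamp, square and with its front in line with the preamp's. Push it gently with the fingers only, never lifting or tipping it, and leave the other things lying about where they are.

Things in the scene. Friction and masses are not known exactly. Their poses are not given: they have to be found in the camera images.
- amp: The loose headphone amp: silver box 120 mm deep (x), 100 wide (y), 44 high with its 4 mm feet; 0.4 to 0.7 kg, takes 2 to 5 N to slide, momentarily up to 12 N at first touch. Black front plate at -x with one knob at mid-width, 18 mm across, 12 mm proud, 30 mm up; other faces flat. Origin: centre of the underside. Starts on the tray between preamp and DI box, pulled forward and a little askew.
- tray: Black steel 19-inch rack tray bolted to the desk, 250 mm deep (x), 440 wide (y), floor 3 mm thick, sides 30 mm high, front open between two 44 mm high ears. Origin: centre of the underside; x points from front to rear. Rear lip: 18 mm high, inner face at x = 122 mm, so the amp is home when its origin is at x = 62 mm here.
- preamp: Blue preamp fixed on the tray at its left or right (it varies), against the rear lip: 120 mm deep (x), 134 wide (y), 44 high, four knobs 12 mm proud on its front (-x). Origin: centre of the underside; axes parallel to the tray's. The amp touches its side when their origins are 117 mm apart along y.
- dibox: Black DI box fixed on the tray at the other side, against the rear lip: 120 mm deep (x), 60 wide (y), 44 high, a small red switch in front. Origin: centre of the underside; axes parallel to the tray's. The gap between it and the amp is about 45 to 85 mm at the start.
- tin: Closed flat tin of screws with a red lid, 47 x 64 x 17 mm, lying loose on top of the preamp towards its rear. Origin: centre of the underside. A bystander.
- tape: Roll of black tape, 64 mm across, 19 mm high, lying flat on the tray in front of the preamp. Origin: centre of the underside. A bystander.
- driver: Small screwdriver with an orange handle, 100 mm long, lying on the tray in front of the DI box, along the tray's depth. Origin about mid-length. A bystander.
- mug: White mug, 80 mm across, 92 mm high, on the desk to the left of the tray. A bystander.
- penpot: Black pen pot, 76 mm across, 95 mm high, with pens up to about 150 mm high, on the desk to the left of the tray. A bystander.
- drive: Grey and orange portable hard drive, 115 x 78 x 16 mm, on the desk to the right of the tray. A bystander.
Things that resemble listed ones, but are neither listed nor needed, are in the scene too. Of the things shaped like the preamp, the blue one is meant. Of the things that look like the amp, the larger one is meant.

How it is judged:
At the end, for the whole second after the job is handed in: The amp stands flat and at rest on the tray, within 4 mm of touching the rear lip and within 4 mm of touching the preamp's side, square to the tray within 0.045 rad (2.6 degrees) (x of amp in the frame of tray above 0.058 m and y of amp in the frame of preamp between -0.121 and 0.121 m and angle between the x axis of amp and the x axis of tray, either way round below 0.045 rad and angle between amp's own z axis and vertical below 0.03 rad and height (world z) of amp below 0.006 m and linear speed of amp below 0.01 m/s).
It fails at once if the amp is lifted more than 10 mm off the tray (height (world z) of amp above 0.013 m).
It fails at once if the amp is tipped more than 0.12 rad (angle between amp's own z axis and vertical above 0.12 rad).
It fails at once if the amp is pushed harder than 60 N (contact force between amp and the fingers above 60 N).
It fails at once if one of the other loose things (tin, tape, screwdriver, mug, pen pot, hard drive) is moved more than 15 mm (distance of any of tin, tape, driver, mug, penpot, drive from where it was at the start of the episode above 0.015 m).
It also fails if it takes over 51 s, if anything falls off the work surface, if the arm or the gripper's body presses on something with over 40 N, if the wrist force passes 120 N, or if a joint passes its speed limit or range.

## Working session

There is one attempt and no reset: what is moved stays moved. The work goes in short steps, Python scripts to look and compute and a tool call to move; the robot and the scene stay as the last step left them, time stands still between calls to the robot, and variables do not carry over. Pictures are saved under pics/ and viewed, about 8 in all and at most 12, crops included, and the job is handed in when it is done.

Besides the shell and the picture viewer there is one more tool, called by a JSON object that holds its "method" and its "body", one argument or row to a line. play_rows: Moves the arm, as the interface text tells. Its arguments: {"type":"object","properties":{"targets":{"type":"array"},"newtons":{"type":"number"}},"required":["targets"]}

```bash
mkdir -p pics; ls
python3 - <<'E'
from plant import ctrl
import cv2,numpy as np
for n in("scene","top"):
    im=ctrl.read_camera(n); cv2.imwrite(f"pics/{n}0.png",im)
    c=ctrl.calibration(n); print(n,{k:(np.round(v,4).tolist()) for k,v in c.items()})
print(ctrl.get_state())
E
```

```text
pics
scene {'fx': 475.2544, 'fy': 475.2544, 'cx': 266.2917, 'cy': 191.7982, 'k1': -0.1615, 'camera_from_world': [[0.8325, 0.5538, -0.0158, -0.4831], [0.2948, -0.467, -0.8337, -0.1087], [-0.469, 0.6894, -0.552, 1.7457], [0.0, 0.0, 0.0, 1.0]]}
top {'fx': 362.6269, 'fy': 362.6269, 'cx': 251.4131, 'cy': 189.4103, 'k1': 0.0133, 'camera_from_world': [[0.0104, -0.9998, 0.0154, 0.0253], [-0.9817, -0.0131, -0.19, 0.5504], [0.1902, -0.0131, -0.9817, 1.0822], [0.0, 0.0, 0.0, 1.0]]}
{'time': 0.1, 'qpos': array([ 1.19901386e+00,  2.87117600e-01,  1.57801887e+00,  1.85453066e-05,
        1.27862543e+00, -1.49973664e-01]), 'dq': array([-0.00098944, -0.00103752, -0.00240654, -0.00043146,  0.00074174,
       -0.00049877]), 'joint_efforts': array([ 1.33006222e-03, -4.07294118e+01, -2.93702978e+01, -7.71979012e-05,
        3.33903568e-03,  8.34498678e-06]), 'eef_pos': array([0.14822343, 0.65790488, 0.22506486]), 'tcp_rot': array([ 0.07752306,  0.70296586, -0.0790018 ,  0.7025581 ]), 'contact_force': array([-0.14212893,  0.10157861,  0.06130774]), 'wrist_torque': array([ 0.04039082, -0.0280935 , -0.01600484]), 'opening': 0.9961404747634066}
```

```bash
cd pics; python3 -c "
import cv2
for n in('scene0','top0'): cv2.imwrite(n+'b.png',cv2.resize(cv2.imread(n+'.png'),(800,600),interpolation=cv2.INTER_CUBIC))"
```

```text
(no output)
```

View pics/top0b.png

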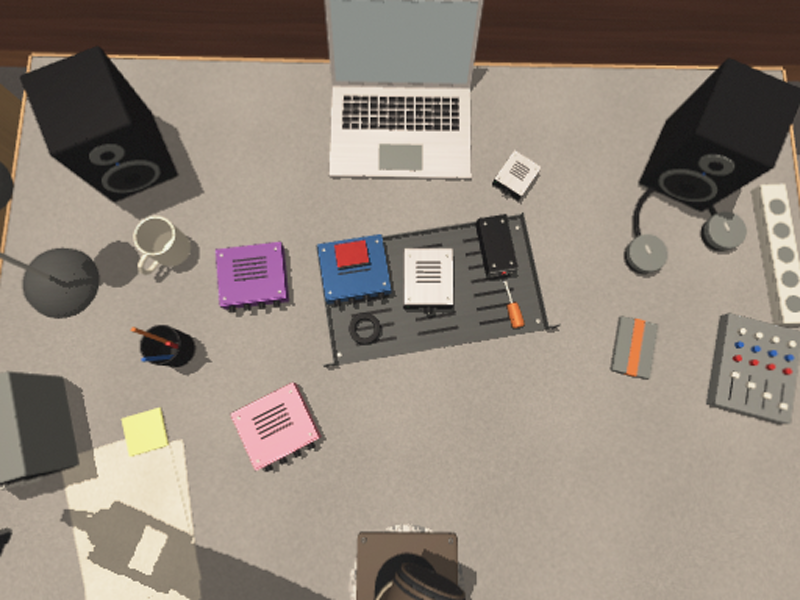

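View pics/scene0b.png

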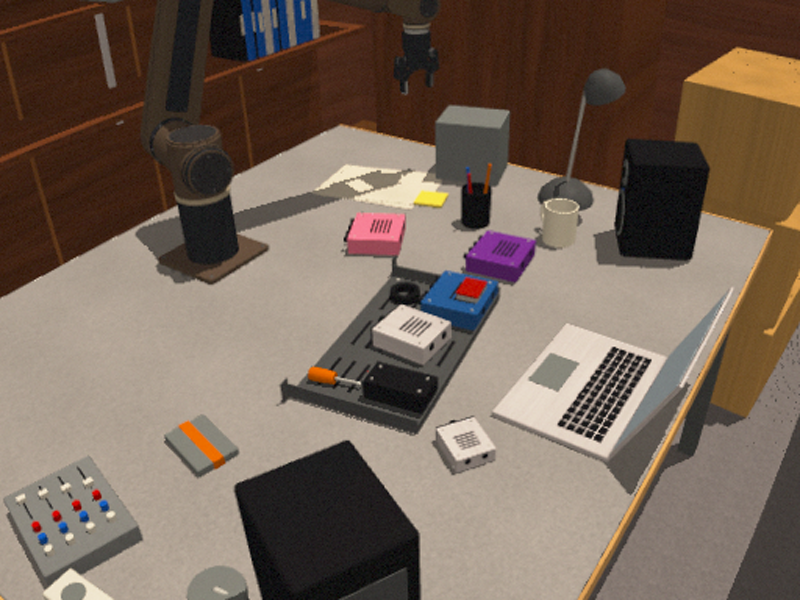

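Top view (800x600 scaling): there are two silver boxes. One is on the tray at (428,278), the other is a smaller one on the desk at (517,175). The on-tray one is larger and stands between the preamp and the DI box, so it is the amp. Three boxes are preamp-shaped: purple (250,275), pink (277,425) and blue (355,268). The blue one on the tray, on the +y side, is meant. Next I'll measure and confirm in a crop.

```bash
cat > h.py <<'E'
import cv2,numpy as np
from plant import ctrl
def ray(n,px):
    c=ctrl.calibration(n); K=np.array([[c["fx"],0,c["cx"]],[0,c["fy"],c["cy"]],[0,0,1]])
    u=cv2.undistortPoints(np.float64(px).reshape(-1,1,2),K,np.float64([c["k1"],0,0,0])).reshape(-1,2)
    M=np.array(c["camera_from_world"]); d=np.c_[u,np.ones(len(u))]@M[:3,:3]
    return -M[:3,:3].T@M[:3,3],d
def plane(n,px,z):
    o,d=ray(n,px); return o+d*((z-o[2])/d[:,2])[:,None]
def tri(p1,p2): # top px, scene px -> midpoint, gap
    o1,d1=ray("top",[p1]);o2,d2=ray("scene",[p2]); d1=d1[0];d2=d2[0]
    s=np.linalg.lstsq(np.c_[d1,-d2],o2-o1,rcond=None)[0]; a=o1+s[0]*d1;b=o2+s[1]*d2
    return (a+b)/2,np.linalg.norm(a-b)
def big(m,seed=None):
    cs=cv2.findContours(m,cv2.RETR_EXTERNAL,cv2.CHAIN_APPROX_NONE)[0]
    if seed is not None: cs=[c for c in cs if cv2.pointPolygonTest(c,seed,True)>-3]
    return max(cs,key=cv2.contourArea)
def box(n,m,seed=None):
    r=cv2.minAreaRect(big(m,seed)); return cv2.boxPoints(r),r
def white(im):
    h=cv2.cvtColor(im,cv2.COLOR_BGR2HSV); return cv2.morphologyEx(cv2.inRange(h,(0,0,185),(179,40,255)),cv2.MORPH_CLOSE,np.ones((5,5)))
def blue(im):
    h=cv2.cvtColor(im,cv2.COLOR_BGR2HSV); return cv2.inRange(h,(98,110,100),(118,255,255))
E
python3 - <<'E'
from h import *
im=cv2.imread("pics/top0.png"); sc=cv2.imread("pics/scene0.png")
out=im.copy()
for px in((274,178),(220,180),(225,189),(222,193),(330,200)): print(px,im[px[1],px[0]])
out=cv2.resize(im[130:240,190:370],None,fx=4,fy=4,interpolation=cv2.INTER_CUBIC)
for nm,f,seed in(("amp",white,(274,178)),("pre",blue,(213,175))):
    m=f(im)
    if nm=="pre": m=cv2.morphologyEx(m,cv2.MORPH_CLOSE,np.ones((3,3)))
    b,r=box("top",m,seed); w=plane("top",b,.047); print(nm,b.round(1).tolist(),w.round(4).tolist(),r)
    w=w[:,:2]
    for i in range(4): e=w[(i+1)%4]-w[i]; print("  len",round(float(np.hypot(*e)),4),"ang",round(float(np.degrees(np.arctan2(e[1],e[0]))),1))
    print("  centre",w.mean(0).round(4))
    cv2.polylines(out,[np.int32((b-[190,130]+.5)*4)],1,(0,255,0) if nm=="amp" else (0,255,255),1)
m=white(sc); b,r=box("scene",m,(263,213)); print("scene amp",b.round(1).tolist())
ap=cv2.approxPolyDP(big(m,(263,213)),4,True).reshape(-1,2); print(ap.tolist())
s=cv2.resize(sc[150:280,170:340],None,fx=4,fy=4,interpolation=cv2.INTER_CUBIC)
o=np.zeros((600,800,3),np.uint8); 
a=cv2.resize(out,None,fx=.55,fy=.55); cv2.imwrite("pics/c1.png",out); cv2.imwrite("pics/c2.png",s)
E
```

```text
(274, 178) [218 229 238]
(220, 180) [155 110  71]
(225, 189) [153 107  70]
(222, 193) [54 57 60]
(330, 200) [ 81 144 237]
amp [[259.0, 159.0], [289.0, 159.0], [289.0, 194.0], [259.0, 194.0]] [[0.6505, 0.0085, 0.047], [0.6519, -0.0875, 0.047], [0.538, -0.0865, 0.047], [0.5368, 0.0078, 0.047]] ((274.0, 176.5), (35.0, 30.0), 90.0)
  len 0.0961 ang -89.2
  len 0.1139 ang 179.5
  len 0.0943 ang 90.8
  len 0.1137 ang 0.4
  centre [ 0.5943 -0.0394]
pre [[202.39999389648438, 156.39999389648438], [243.8000030517578, 149.5], [249.6999969482422, 185.10000610351562], [208.3000030517578, 191.89999389648438]] [[0.6563, 0.1894, 0.047], [0.6812, 0.0577, 0.047], [0.565, 0.0374, 0.047], [0.5412, 0.1667, 0.047]] ((226.04054260253906, 170.74322509765625), (36.00337219238281, 41.92173767089844), 80.53767395019531)
  len 0.134 ang -79.3
  len 0.1179 ang -170.1
  len 0.1315 ang 100.4
  len 0.1173 ang 11.1
  centre [0.6109 0.1128]
scene amp [[238.8000030517578, 210.5], [246.39999389648438, 190.1999969482422], [287.20001220703125, 205.5], [279.6000061035156, 225.8000030517578]]
[[239, 210], [271, 222], [287, 206], [256, 195]]
```

View pics/c1.png

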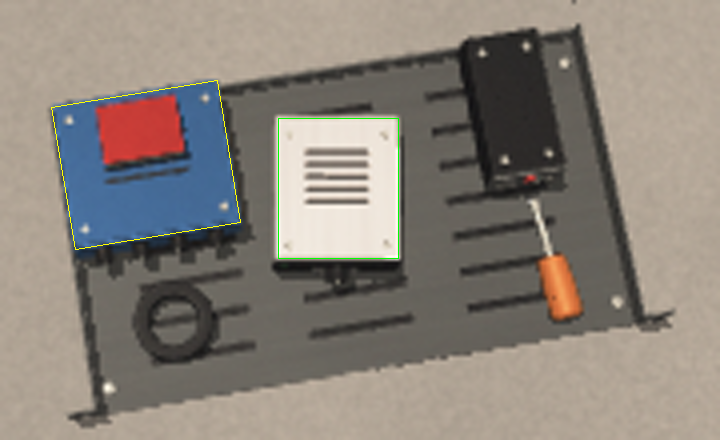

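View pics/c2.png

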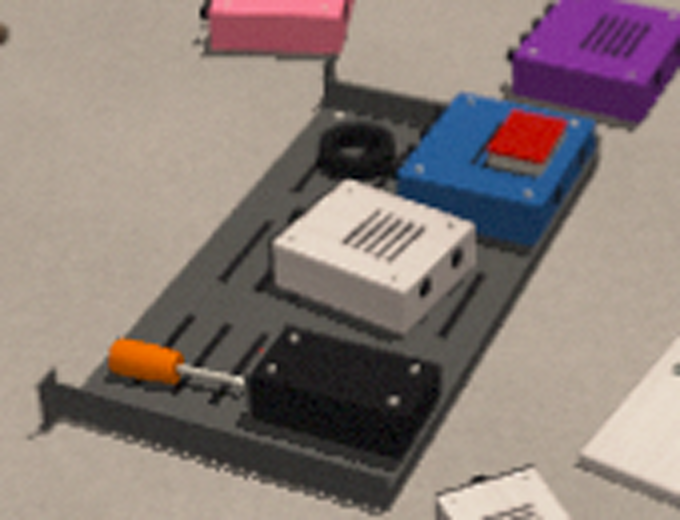

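Both crops confirm it: the larger silver box has a black knobbed front and sits between the blue preamp (crop 1, x 52-240) and the DI box (x 462-565). The tape is at (173,320), the driver at (555,265). Next come the tray yaw, a height check and the target.

Run:
```python
from h import *
C=lambda x,y:((x+.0)/4+190-.5,y/4+130-.5)
S=lambda x,y:(x/4+170-.5,y/4+150-.5)
for n,a,b in(("rearL",C(277,116),S(475,225)),("rearR",C(401,116),S(410,290))): print(n,*tri(a,b))
for nm,a,b,z in(("front floor",C(110,412),C(640,325),.003),("rear lip",C(222,92),C(462,48),.018),("right side",C(577,30),C(641,318),.03)):
    p=plane("top",[a,b],z); e=p[1]-p[0]; print(nm,p.round(4).tolist(),np.degrees(np.arctan2(e[1],e[0])).round(1))
th=np.radians(10.4); R=np.array([[np.cos(th),-np.sin(th)],[np.sin(th),np.cos(th)]])
print("R",R)
# preamp rear-edge top corners, rear-left & rear-right, corrected half pixel outwards
pr=plane("top",[(202.3,155.8),(244.3,148.9)],.047)[:,:2]; print("pre rear",pr)
pc=pr.mean(0)-R@[.06,0]; print("pre centre",pc,"amp target",pc+R@[0,-.117])
ar=plane("top",[C(277,115),C(401,115)],.047)[:,:2]; a=ar.mean(0)-[.06,0]
print("amp centre",a,"in preamp frame",R.T@(a-pc))
d=plane("top",[C(462,42),C(485,190),C(540,30)],.047)[:,:2]; print("DI in preamp frame",((d-pc)@R).round(4))
t=plane("top",[C(173,321),C(213,321),C(560,285),C(545,255)],.015)[:,:2]; print("tape c, edge, driver",((t-pc)@R).round(4), t.round(4))
```

```text
rearL [0.65308543 0.00957658 0.04508327] 0.000999928531717045
rearR [ 0.65585712 -0.08813753  0.04726815] 0.0058546921174263454
front floor [[0.4182, 0.1395, 0.003], [0.4934, -0.2876, 0.003]] -80.0
rear lip [[0.6801, 0.0538, 0.018], [0.721, -0.1447, 0.018]] -78.4
right side [[0.7339, -0.2378, 0.03], [0.4953, -0.2809, 0.03]] -169.8
R [[ 0.98357147 -0.18051915]
 [ 0.18051915  0.98357147]]
pre rear [[0.65837636 0.18978309]
 [0.68338425 0.05598818]]
pre centre [0.61186602 0.11205449] amp target [ 0.63298676 -0.00302337]
amp centre [ 0.59368709 -0.04031821] in preamp frame [-0.04538646 -0.14658779]
DI in preamp frame [[ 0.0572 -0.2667]
 [-0.0662 -0.2605]
 [ 0.0567 -0.3312]]
tape c, edge, driver [[-0.1235  0.0006]
 [-0.1289 -0.0309]
 [-0.1471 -0.3115]
 [-0.121  -0.3047]] [[ 0.4903  0.0903]
 [ 0.4907  0.0584]
 [ 0.5235 -0.2208]
 [ 0.5479 -0.2094]]
```

```bash
cat >> h.py <<'E'
from scipy.spatial.transform import Rotation as Ro
th=np.radians(10.4); R=np.array([[np.cos(th),-np.sin(th)],[np.sin(th),np.cos(th)]]); PC=np.array([.6119,.1121])
def st():
    s=ctrl.get_state(); M=Ro.from_quat(s["tcp_rot"]).as_matrix(); return s,M
def go(x,y,z,yaw=None): # tray-frame (preamp origin) goal; yaw of jaw axis in world deg -> deltas
    s,M=st(); p=np.r_[PC+R@[x,y],z]; d=p-s["eef_pos"]
    c=np.degrees(np.arctan2(M[1,1],M[0,1])); r=None if yaw is None else ((yaw-c+90)%180-90)/180
    print("goal",p.round(4),"dpos",d.round(4),"jaw yaw now",round(c,2),"drot z",r)
def where():
    s,M=st(); print("t",s["time"],"tcp",s["eef_pos"].round(4),"tray-frame",((s["eef_pos"][:2]-PC)@R).round(4),"F",s["contact_force"].round(2),"jaw",np.degrees(np.arctan2(M[1,1],M[0,1])).round(2),"x axis",M[:,0].round(4),"open",round(s["opening"],3))
E
python3 - <<'E'
from h import *
where(); print(ctrl.finger_overhang); go(-.155,-.142,.035,100.4)
E
```

```text
t 0.1 tcp [0.1482 0.6579 0.2251] tray-frame [-0.3575  0.6205] F [-0.14  0.1   0.06] jaw 77.29 x axis [-8.e-04 -2.e-03 -1.e+00] open 0.996
0.025
goal [ 0.4851 -0.0555  0.035 ] dpos [ 0.3369 -0.7135 -0.1901] jaw yaw now 77.29 drot z 0.12838330355538397
```

{"method": "play_rows", "body": {
  "targets": [
    {"delta_pos": [0.27, -0.36, 0], "delta_rot": [0, 0, 0.1284], "claw": 60},
    {"delta_pos": [0.27, -0.36, 0], "delta_rot": [0, 0, 0.1284], "claw": 60},
    {"delta_pos": [0.27, -0.36, 0], "delta_rot": [0, 0, 0.1284], "claw": 60},
    {"delta_pos": [0.27, -0.36, 0], "delta_rot": [0, 0, 0.1284], "claw": 60},
    {"delta_pos": [0.27, -0.36, 0], "delta_rot": [0, 0, 0.1284], "claw": 60},
    {"delta_pos": [0.27, -0.36, 0], "delta_rot": [0, 0, 0.1284], "claw": 60},
    {"delta_pos": [0.27, -0.36, 0], "delta_rot": [0, 0, 0.1284], "claw": 60},
    {"delta_pos": [0.27, -0.36, 0], "delta_rot": [0, 0, 0.1284], "claw": 60},
    {"delta_pos": [0.27, -0.36, 0], "delta_rot": [0, 0, 0.1284], "claw": 60},
    {"delta_pos": [0.27, -0.36, 0], "delta_rot": [0, 0, 0.1284], "claw": 60},
    {"delta_pos": [0.337, -0.7135, 0], "delta_rot": [0, 0, 0.1284], "claw": 60},
    {"delta_pos": [0.337, -0.7135, 0], "delta_rot": [0, 0, 0.1284], "claw": 60},
    {"delta_pos": [0.337, -0.7135, 0], "delta_rot": [0, 0, 0.1284], "claw": 60},
    {"delta_pos": [0.337, -0.7135, 0], "delta_rot": [0, 0, 0.1284], "claw": 60},
    {"delta_pos": [0.337, -0.7135, 0], "delta_rot": [0, 0, 0.1284], "claw": 60},
    {"delta_pos": [0.337, -0.7135, 0], "delta_rot": [0, 0, 0.1284], "claw": 60},
    {"delta_pos": [0.337, -0.7135, 0], "delta_rot": [0, 0, 0.1284], "claw": 60},
    {"delta_pos": [0.337, -0.7135, 0], "delta_rot": [0, 0, 0.1284], "claw": 60},
    {"delta_pos": [0.337, -0.7135, 0], "delta_rot": [0, 0, 0.1284], "claw": 60},
    {"delta_pos": [0.337, -0.7135, 0], "delta_rot": [0, 0, 0.1284], "claw": 60}
  ]
}}

```text
time: 1.77
eef_pos: [0.4856, -0.06, 0.2249]
tcp_rot: [-0.064, 0.704, 0.061, 0.704]
contact_force: [0.0, -0.2, -0.4]
opening: 0.7
```

Run:
```python
from h import *
where(); go(-.155,-.142,.034,100.4)
```

```text
t 1.7667 tcp [ 0.4856 -0.06    0.2249] tray-frame [-0.1553 -0.1464] F [ 0.03 -0.19 -0.42] jaw 100.18 x axis [ 2.0e-04 -3.8e-03 -1.0e+00] open 0.7
goal [ 0.4851 -0.0555  0.034 ] dpos [-0.0005  0.0044 -0.1909] jaw yaw now 100.18 drot z 0.0012095744049087248
```

{"method": "play_rows", "body": {
  "targets": [
    {"delta_pos": [0, 0.0045, -0.04], "delta_rot": [0, 0, 0.001], "claw": 60},
    {"delta_pos": [0, 0.0045, -0.08], "delta_rot": [0, 0, 0.001], "claw": 60},
    {"delta_pos": [0, 0.0045, -0.12], "delta_rot": [0, 0, 0.001], "claw": 60},
    {"delta_pos": [0, 0.0045, -0.15], "delta_rot": [0, 0, 0.001], "claw": 60},
    {"delta_pos": [0, 0.0045, -0.17], "delta_rot": [0, 0, 0.001], "claw": 60},
    {"delta_pos": [0, 0.0045, -0.185], "delta_rot": [0, 0, 0.001], "claw": 60},
    {"delta_pos": [0, 0.0045, -0.191], "delta_rot": [0, 0, 0.001], "claw": 60},
    {"delta_pos": [0, 0.0045, -0.191], "delta_rot": [0, 0, 0.001], "claw": 60},
    {"delta_pos": [0, 0.0045, -0.191], "delta_rot": [0, 0, 0.001], "claw": 60}
  ]
}}

```text
time: 2.52
eef_pos: [0.4858, -0.0555, 0.0342]
tcp_rot: [-0.065, 0.704, 0.062, 0.704]
contact_force: [0.1, -0.3, 0.0]
opening: 0.7
```

Run:
```python
from h import *
where()
im=ctrl.read_camera("top");sc=ctrl.read_camera("scene")
a=cv2.resize(im[130:240,190:370],None,fx=3.3,fy=3.3,interpolation=3);b=cv2.resize(sc[150:280,170:340],None,fx=3.3*180/170,fy=3.3*180/170,interpolation=3)
b=cv2.resize(sc[150:270,170:340],(a.shape[1],int(120*a.shape[1]/170)),interpolation=3)
v=np.vstack([a,b]); print(v.shape); v=cv2.resize(v,None,fx=min(1,600/v.shape[0]),fy=min(1,600/v.shape[0])); cv2.imwrite("pics/d1.png",v)
```

```text
t 2.5167 tcp [ 0.4858 -0.0555  0.0342] tray-frame [-0.1543 -0.1421] F [ 0.15 -0.34  0.02] jaw 100.36 x axis [ 3.0e-04 -3.9e-03 -1.0e+00] open 0.7
(782, 594, 3)
```

View pics/d1.png

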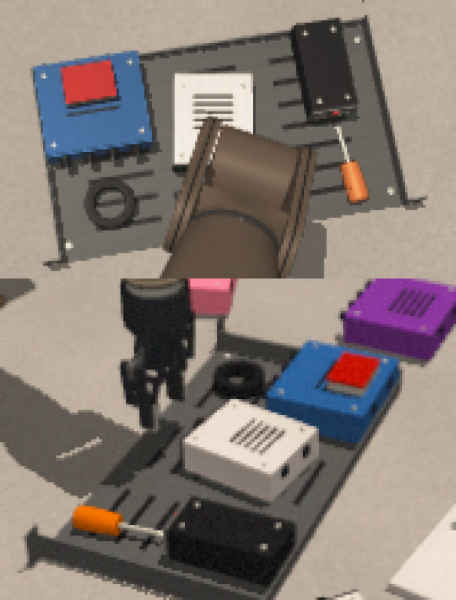

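The gripper stands in front of the amp with a finger on either side of the knob, clear of the tape and driver. Now the push back along the tray's x.

{"method": "play_rows", "body": {
  "targets": [
    {"delta_pos": [0.0098, 0.0018, 0], "delta_rot": [0, 0, 0], "claw": 60},
    {"delta_pos": [0.0177, 0.0032, 0], "delta_rot": [0, 0, 0], "claw": 60},
    {"delta_pos": [0.0226, 0.0042, 0], "delta_rot": [0, 0, 0], "claw": 60},
    {"delta_pos": [0.0251, 0.0046, 0], "delta_rot": [0, 0, 0], "claw": 60},
    {"delta_pos": [0.0275, 0.0051, 0], "delta_rot": [0, 0, 0], "claw": 60},
    {"delta_pos": [0.03, 0.0055, 0], "delta_rot": [0, 0, 0], "claw": 60},
    {"delta_pos": [0.0325, 0.006, 0], "delta_rot": [0, 0, 0], "claw": 60},
    {"delta_pos": [0.0349, 0.0064, 0], "delta_rot": [0, 0, 0], "claw": 60},
    {"delta_pos": [0.0374, 0.0069, 0], "delta_rot": [0, 0, 0], "claw": 60},
    {"delta_pos": [0.0398, 0.0073, 0], "delta_rot": [0, 0, 0], "claw": 60},
    {"delta_pos": [0.0423, 0.0078, 0], "delta_rot": [0, 0, 0], "claw": 60},
    {"delta_pos": [0.0448, 0.0082, 0], "delta_rot": [0, 0, 0], "claw": 60},
    {"delta_pos": [0.0472, 0.0087, 0], "delta_rot": [0, 0, 0], "claw": 60},
    {"delta_pos": [0.0497, 0.0091, 0], "delta_rot": [0, 0, 0], "claw": 60},
    {"delta_pos": [0.0521, 0.0096, 0], "delta_rot": [0, 0, 0], "claw": 60},
    {"delta_pos": [0.0546, 0.01, 0], "delta_rot": [0, 0, 0], "claw": 60},
    {"delta_pos": [0.057, 0.0105, 0], "delta_rot": [0, 0, 0], "claw": 60},
    {"delta_pos": [0.0595, 0.0109, 0], "delta_rot": [0, 0, 0], "claw": 60},
    {"delta_pos": [0.062, 0.0114, 0], "delta_rot": [0, 0, 0], "claw": 60},
    {"delta_pos": [0.0644, 0.0118, 0], "delta_rot": [0, 0, 0], "claw": 60}
  ]
}}

```text
time: 4.28
eef_pos: [0.5514, -0.0439, 0.0353]
tcp_rot: [-0.066, 0.703, 0.062, 0.705]
contact_force: [-2.8, -1.7, 0.8]
opening: 0.703
```

```bash
cat >> h.py <<'E'
def amp(n="top"):
    im=ctrl.read_camera(n); cv2.imwrite("pics/last_%s.png"%n,im); m=white(im); c=big(m,(274,175) if n=="top" else (263,213)); ap=cv2.approxPolyDP(c,4,True).reshape(-1,2)
    w=plane(n,ap,.047)[:,:2]; print(n,"amp poly px",ap.tolist(),"tray-frame",((w-PC)@R).round(4).tolist())
E
python3 - <<'E'
from h import *
where(); amp("scene"); amp("top")
sc=cv2.imread("pics/last_scene.png"); cv2.imwrite("pics/e1.png",cv2.resize(sc[150:270,170:340],None,fx=4,fy=4,interpolation=3))
E
```

```text
t 4.2833 tcp [ 0.5514 -0.0439  0.0353] tray-frame [-0.0877 -0.1426] F [-2.78 -1.74  0.76] jaw 100.37 x axis [ 0.0029 -0.0047 -1.    ] open 0.703
scene amp poly px [[249, 213], [284, 222], [296, 204], [263, 196]] tray-frame [[-0.0699, -0.1877], [0.0409, -0.1899], [0.0416, -0.0933], [-0.0674, -0.0909]]Traceback (most recent call last):
  File "<stdin>", line 2, in <module>
  File "h.py", line 35, in amp
    im=ctrl.read_camera(n); cv2.imwrite("pics/last_%s.png"%n,im); m=white(im); c=big(m,(274,175) if n=="top" else (263,213)); ap=cv2.approxPolyDP(c,4,True).reshape(-1,2)
                                                                                 ~~~^^^^^^^^^^^^^^^^^^^^^^^^^^^^^^^^^^^^^^^^
  File "h.py", line 17, in big
    return max(cs,key=cv2.contourArea)
ValueError: max() iterable argument is empty
```

Force is 3 N, and the scene view puts the amp square with its rear about 19 mm short of home. I'll keep pushing.

{"method": "play_rows", "body": {
  "targets": [
    {"delta_pos": [0.002, 0.0004, -0.0005], "delta_rot": [0, 0, 0], "claw": 60},
    {"delta_pos": [0.0039, 0.0007, -0.0005], "delta_rot": [0, 0, 0], "claw": 60},
    {"delta_pos": [0.0059, 0.0011, -0.001], "delta_rot": [0, 0, 0], "claw": 60},
    {"delta_pos": [0.0079, 0.0014, -0.001], "delta_rot": [0, 0, 0], "claw": 60},
    {"delta_pos": [0.0098, 0.0018, -0.001], "delta_rot": [0, 0, 0], "claw": 60},
    {"delta_pos": [0.0118, 0.0022, -0.001], "delta_rot": [0, 0, 0], "claw": 60},
    {"delta_pos": [0.0128, 0.0023, -0.001], "delta_rot": [0, 0, 0], "claw": 60},
    {"delta_pos": [0.0138, 0.0025, -0.001], "delta_rot": [0, 0, 0], "claw": 60}
  ]
}}

```text
time: 5.05
eef_pos: [0.5652, -0.0414, 0.035]
tcp_rot: [-0.066, 0.704, 0.063, 0.705]
contact_force: [-6.8, -1.6, 5.8]
opening: 0.706
```

{"method": "play_rows", "body": {
  "targets": [
    {"delta_pos": [0.001, 0.0002, 0], "delta_rot": [0, 0, 0], "claw": 60},
    {"delta_pos": [0.0015, 0.0003, 0], "delta_rot": [0, 0, 0], "claw": 60}
  ]
}}

```text
time: 5.22
eef_pos: [0.5666, -0.041, 0.0352]
tcp_rot: [-0.066, 0.704, 0.063, 0.704]
contact_force: [-4.0, -1.0, 3.2]
opening: 0.703
```

{"method": "play_rows", "body": {
  "targets": [
    {"delta_pos": [0.001, 0.0002, 0], "delta_rot": [0, 0, 0], "claw": 60},
    {"delta_pos": [0.0015, 0.0003, 0], "delta_rot": [0, 0, 0], "claw": 60}
  ]
}}

```text
time: 5.38
eef_pos: [0.568, -0.0407, 0.0353]
tcp_rot: [-0.066, 0.704, 0.063, 0.704]
contact_force: [-5.2, -0.3, 2.1]
opening: 0.705
```

Run:
```python
from h import *
where(); amp("scene")
```

```text
t 5.3833 tcp [ 0.568  -0.0407  0.0353] tray-frame [-0.0708 -0.1423] F [-5.18 -0.35  2.07] jaw 100.5 x axis [ 7.0e-04 -4.9e-03 -1.0e+00] open 0.705
scene amp poly px [[255, 214], [291, 222], [301, 205], [267, 197]] tray-frame [[-0.0516, -0.1856], [0.0594, -0.1824], [0.0573, -0.0926], [-0.0538, -0.0913]]
```

{"method": "play_rows", "body": {
  "targets": [
    {"delta_pos": [0.001, 0.0002, 0], "delta_rot": [0, 0, 0], "claw": 60},
    {"delta_pos": [0.002, 0.0004, 0], "delta_rot": [0, 0, 0], "claw": 60}
  ]
}}

```text
time: 5.6
eef_pos: [0.5697, -0.0403, 0.0353]
tcp_rot: [-0.066, 0.704, 0.063, 0.704]
contact_force: [-5.9, -2.5, 3.7]
opening: 0.701
```

{"method": "play_rows", "body": {
  "targets": [
    {"delta_pos": [0.001, 0.0002, 0], "delta_rot": [0, 0, 0], "claw": 60},
    {"delta_pos": [0.002, 0.0004, 0], "delta_rot": [0, 0, 0], "claw": 60}
  ]
}}

```text
time: 5.77
eef_pos: [0.5699, -0.0402, 0.0351]
tcp_rot: [-0.067, 0.706, 0.063, 0.702]
contact_force: [-12.0, -2.9, 7.7]
opening: 0.705
```

At the lip: the tool stopped and force rose to 12 N. Now I'll retreat, lift and turn the jaws to lie along the amp's side.

Run:
```python
from h import *
where(); print(ctrl.get_state()["qpos"].round(3)); go(-.11,-.1423,.034); go(-.11,-.1423,.14); go(0,-.228,.14,10.4); go(0,-.228,.034,10.4)
```

```text
t 5.7667 tcp [ 0.5699 -0.0402  0.0351] tray-frame [-0.0688 -0.1422] F [-12.05  -2.92   7.69] jaw 100.58 x axis [-0.0062 -0.0055 -1.    ] open 0.705
[-0.245  0.298  1.949 -0.009  0.899 -1.995]
goal [ 0.5294 -0.0477  0.034 ] dpos [-0.0405 -0.0076 -0.0011] jaw yaw now 100.58 drot z None
goal [ 0.5294 -0.0477  0.14  ] dpos [-0.0405 -0.0076  0.1049] jaw yaw now 100.58 drot z None
goal [ 0.6531 -0.1122  0.14  ] dpos [ 0.0832 -0.072   0.1049] jaw yaw now 100.58 drot z 0.4989833125556242
goal [ 0.6531 -0.1122  0.034 ] dpos [ 0.0832 -0.072  -0.0011] jaw yaw now 100.58 drot z 0.4989833125556242
```

{"method": "play_rows", "body": {
  "targets": [
    {"delta_pos": [-0.015, -0.0028, 0], "delta_rot": [0, 0, 0], "claw": 60},
    {"delta_pos": [-0.0405, -0.0076, 0], "delta_rot": [0, 0, 0], "claw": 60},
    {"delta_pos": [-0.0405, -0.0076, 0.04], "delta_rot": [0, 0, 0], "claw": 60},
    {"delta_pos": [-0.0405, -0.0076, 0.08], "delta_rot": [0, 0, 0], "claw": 60},
    {"delta_pos": [-0.0405, -0.0076, 0.105], "delta_rot": [0, 0, -0.03], "claw": 60},
    {"delta_pos": [-0.0405, -0.0076, 0.105], "delta_rot": [0, 0, -0.07], "claw": 60},
    {"delta_pos": [-0.01, -0.023, 0.105], "delta_rot": [0, 0, -0.11], "claw": 60},
    {"delta_pos": [0.02, -0.038, 0.105], "delta_rot": [0, 0, -0.15], "claw": 60},
    {"delta_pos": [0.05, -0.055, 0.105], "delta_rot": [0, 0, -0.19], "claw": 60},
    {"delta_pos": [0.0832, -0.072, 0.105], "delta_rot": [0, 0, -0.23], "claw": 60},
    {"delta_pos": [0.0832, -0.072, 0.105], "delta_rot": [0, 0, -0.27], "claw": 60},
    {"delta_pos": [0.0832, -0.072, 0.105], "delta_rot": [0, 0, -0.31], "claw": 60},
    {"delta_pos": [0.0832, -0.072, 0.105], "delta_rot": [0, 0, -0.35], "claw": 60},
    {"delta_pos": [0.0832, -0.072, 0.105], "delta_rot": [0, 0, -0.39], "claw": 60},
    {"delta_pos": [0.0832, -0.072, 0.105], "delta_rot": [0, 0, -0.43], "claw": 60},
    {"delta_pos": [0.0832, -0.072, 0.105], "delta_rot": [0, 0, -0.47], "claw": 60},
    {"delta_pos": [0.0832, -0.072, 0.105], "delta_rot": [0, 0, -0.501], "claw": 60},
    {"delta_pos": [0.0832, -0.072, 0.105], "delta_rot": [0, 0, -0.501], "claw": 60},
    {"delta_pos": [0.0832, -0.072, 0.105], "delta_rot": [0, 0, -0.501], "claw": 60}
  ]
}}

```text
time: 7.35
eef_pos: [0.6539, -0.112, 0.1402]
tcp_rot: [0.453, 0.546, -0.451, 0.542]
contact_force: [0.3, -0.3, 0.2]
opening: 0.701
```

Run:
```python
from h import *
where(); go(0,-.228,.034,10.4)
s,M=st(); print((Ro.from_matrix(np.c_[[0,0,-1],[np.cos(th),np.sin(th),0],np.cross([0,0,-1],[np.cos(th),np.sin(th),0])])*Ro.from_matrix(M).inv()).as_rotvec()/np.pi)
amp("scene"); im=ctrl.read_camera("scene"); cv2.imwrite("pics/f1.png",cv2.resize(im[130:280,170:340],None,fx=4,fy=4,interpolation=3))
```

```text
t 7.35 tcp [ 0.6539 -0.112   0.1402] tray-frame [ 0.0009 -0.228 ] F [ 0.25 -0.29  0.16] jaw 10.56 x axis [-0.0032  0.0064 -1.    ] open 0.701
goal [ 0.6531 -0.1122  0.034 ] dpos [-0.0009 -0.0002 -0.1062] jaw yaw now 10.56 drot z -0.0008841119864612778
[-0.00202595 -0.0010119  -0.00088197]
scene amp poly px [[255, 214], [291, 222], [302, 205], [268, 197]] tray-frame [[-0.0516, -0.1856], [0.0594, -0.1824], [0.0601, -0.0915], [-0.051, -0.0902]]
```

View pics/f1.png

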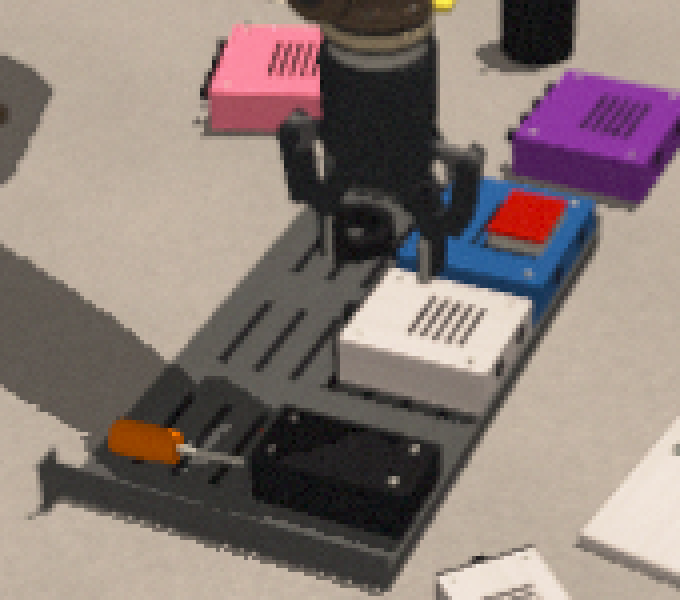

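The amp (crop: top 340-530, 265-370) now stands square at the rear lip, and the gap on the DI side is clear. Next: down into the gap, then push left.

{"method": "play_rows", "body": {
  "targets": [
    {"delta_pos": [-0.001, 0, -0.03], "delta_rot": [-0.002, -0.001, -0.001], "claw": 60},
    {"delta_pos": [-0.001, 0, -0.055], "delta_rot": [-0.002, -0.001, -0.001], "claw": 60},
    {"delta_pos": [-0.001, 0, -0.075], "delta_rot": [-0.002, -0.001, -0.001], "claw": 60},
    {"delta_pos": [-0.001, 0, -0.09], "delta_rot": [-0.002, -0.001, -0.001], "claw": 60},
    {"delta_pos": [-0.001, 0, -0.1], "delta_rot": [-0.002, -0.001, -0.001], "claw": 60},
    {"delta_pos": [-0.001, 0, -0.106], "delta_rot": [-0.002, -0.001, -0.001], "claw": 60},
    {"delta_pos": [-0.001, 0, -0.106], "delta_rot": [-0.002, -0.001, -0.001], "claw": 60}
  ]
}}

```text
time: 8.03
eef_pos: [0.6522, -0.1119, 0.033]
tcp_rot: [0.452, 0.544, -0.453, 0.542]
contact_force: [-0.4, 0.9, -0.2]
opening: 0.702
```

Run:
```python
from h import *
where(); go(0,-.184,.034,10.4)
```

```text
t 8.0333 tcp [ 0.6522 -0.1119  0.033 ] tray-frame [-0.0008 -0.2276] F [-0.38  0.87 -0.24] jaw 10.36 x axis [-2.4e-03  6.0e-04 -1.0e+00] open 0.702
goal [ 0.6451 -0.0689  0.034 ] dpos [-0.0071  0.043   0.001 ] jaw yaw now 10.36 drot z 0.00020100557072626972
```

{"method": "play_rows", "body": {
  "targets": [
    {"delta_pos": [-0.0011, 0.0059, 0], "delta_rot": [0, 0, 0], "claw": 60},
    {"delta_pos": [-0.0022, 0.0118, 0], "delta_rot": [0, 0, 0], "claw": 60},
    {"delta_pos": [-0.0029, 0.0157, 0], "delta_rot": [0, 0, 0], "claw": 60},
    {"delta_pos": [-0.0033, 0.0182, 0], "delta_rot": [0, 0, 0], "claw": 60},
    {"delta_pos": [-0.0038, 0.0207, 0], "delta_rot": [0, 0, 0], "claw": 60},
    {"delta_pos": [-0.0042, 0.0226, 0], "delta_rot": [0, 0, 0], "claw": 60},
    {"delta_pos": [-0.0045, 0.0246, 0], "delta_rot": [0, 0, 0], "claw": 60},
    {"delta_pos": [-0.0049, 0.0266, 0], "delta_rot": [0, 0, 0], "claw": 60},
    {"delta_pos": [-0.0052, 0.0285, 0], "delta_rot": [0, 0, 0], "claw": 60},
    {"delta_pos": [-0.0056, 0.0305, 0], "delta_rot": [0, 0, 0], "claw": 60},
    {"delta_pos": [-0.006, 0.0325, 0], "delta_rot": [0, 0, 0], "claw": 60},
    {"delta_pos": [-0.0063, 0.0344, 0], "delta_rot": [0, 0, 0], "claw": 60},
    {"delta_pos": [-0.0067, 0.0364, 0], "delta_rot": [0, 0, 0], "claw": 60},
    {"delta_pos": [-0.007, 0.0384, 0], "delta_rot": [0, 0, 0], "claw": 60}
  ]
}}

```text
time: 9.2
eef_pos: [0.6452, -0.0738, 0.033]
tcp_rot: [0.452, 0.544, -0.453, 0.543]
contact_force: [0.4, -2.7, -0.5]
opening: 0.703
```

Run:
```python
from h import *
where(); amp("scene")
```

```text
t 9.2 tcp [ 0.6452 -0.0738  0.033 ] tray-frame [-0.0008 -0.1889] F [ 0.4  -2.69 -0.52] jaw 10.36 x axis [-2.2e-03 -2.0e-04 -1.0e+00] open 0.703
scene amp poly px [[264, 202], [263, 212], [278, 218], [275, 206]] tray-frame [[-0.0517, -0.1195], [-0.0339, -0.1678], [0.0179, -0.1786], [-0.0129, -0.1264]]
```

Sliding at about 3 N, as expected. I'll creep on until it meets the preamp.

{"method": "play_rows", "body": {
  "targets": [
    {"delta_pos": [-0.0004, 0.002, 0], "delta_rot": [0, 0, 0], "claw": 60},
    {"delta_pos": [-0.0007, 0.0039, 0], "delta_rot": [0, 0, 0], "claw": 60},
    {"delta_pos": [-0.0011, 0.0059, 0], "delta_rot": [0, 0, 0], "claw": 60}
  ]
}}

```text
time: 9.5
eef_pos: [0.644, -0.0674, 0.033]
tcp_rot: [0.452, 0.544, -0.453, 0.543]
contact_force: [-0.4, -1.5, -0.5]
opening: 0.706
```

{"method": "play_rows", "body": {
  "targets": [
    {"delta_pos": [-0.0002, 0.001, 0], "delta_rot": [0, 0, 0], "claw": 60},
    {"delta_pos": [-0.0004, 0.002, 0], "delta_rot": [0, 0, 0], "claw": 60}
  ]
}}

```text
time: 9.67
eef_pos: [0.6436, -0.0652, 0.033]
tcp_rot: [0.452, 0.544, -0.453, 0.543]
contact_force: [0.3, -3.1, -1.1]
opening: 0.703
```

{"method": "play_rows", "body": {
  "targets": [
    {"delta_pos": [-0.0002, 0.001, 0], "delta_rot": [0, 0, 0], "claw": 60},
    {"delta_pos": [-0.0004, 0.002, 0], "delta_rot": [0, 0, 0], "claw": 60}
  ]
}}

```text
time: 9.83
eef_pos: [0.6432, -0.0631, 0.033]
tcp_rot: [0.452, 0.544, -0.453, 0.543]
contact_force: [0.6, -2.2, -0.6]
opening: 0.703
```

{"method": "play_rows", "body": {
  "targets": [
    {"delta_pos": [-0.0002, 0.001, 0], "delta_rot": [0, 0, 0], "claw": 60},
    {"delta_pos": [-0.0004, 0.002, 0], "delta_rot": [0, 0, 0], "claw": 60}
  ]
}}

```text
time: 10.0
eef_pos: [0.6429, -0.0615, 0.0331]
tcp_rot: [0.452, 0.544, -0.453, 0.543]
contact_force: [0.1, -6.0, -1.8]
opening: 0.703
```

{"method": "play_rows", "body": {
  "targets": [
    {"delta_pos": [-0.0002, 0.001, 0], "delta_rot": [0, 0, 0], "claw": 60},
    {"delta_pos": [-0.0004, 0.002, 0], "delta_rot": [0, 0, 0], "claw": 60}
  ]
}}

```text
time: 10.17
eef_pos: [0.6429, -0.0614, 0.0332]
tcp_rot: [0.451, 0.542, -0.454, 0.545]
contact_force: [1.8, -9.3, -1.4]
opening: 0.704
```

Run:
```python
from h import *
where(); im=ctrl.read_camera("scene"); cv2.imwrite("pics/g1.png",cv2.resize(im[130:280,170:340],None,fx=4,fy=4,interpolation=3))
```

```text
t 10.1667 tcp [ 0.6429 -0.0614  0.0332] tray-frame [-0.0009 -0.1763] F [ 1.8  -9.34 -1.37] jaw 10.46 x axis [-6.0e-04 -5.2e-03 -1.0e+00] open 0.704
```

View pics/g1.png

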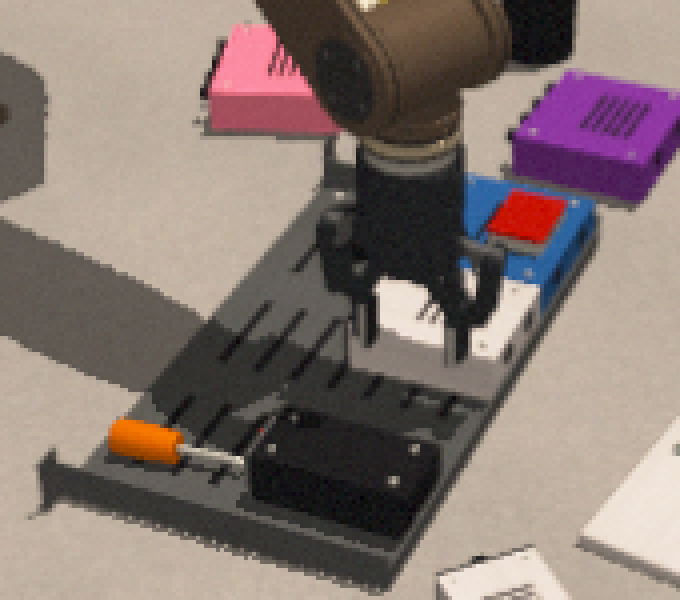

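It met the preamp: the tool stopped and force rose to 9 N. Now I'll back off, rise and clear the view.

{"method": "play_rows", "body": {
  "targets": [
    {"delta_pos": [0.0018, -0.01, 0], "delta_rot": [0, 0, 0], "claw": 60},
    {"delta_pos": [0.0045, -0.025, 0], "delta_rot": [0, 0, 0], "claw": 60},
    {"delta_pos": [0.009, -0.05, 0], "delta_rot": [0, 0, 0], "claw": 60},
    {"delta_pos": [0.009, -0.05, 0.04], "delta_rot": [0, 0, 0], "claw": 60},
    {"delta_pos": [0.009, -0.05, 0.08], "delta_rot": [0, 0, 0], "claw": 60},
    {"delta_pos": [0.009, -0.05, 0.12], "delta_rot": [0, 0, 0], "claw": 60},
    {"delta_pos": [0, -0.09, 0.13], "delta_rot": [0, 0, 0], "claw": 60},
    {"delta_pos": [0, -0.13, 0.13], "delta_rot": [0, 0, 0], "claw": 60},
    {"delta_pos": [0, -0.17, 0.13], "delta_rot": [0, 0, 0], "claw": 60},
    {"delta_pos": [-0.01, -0.21, 0.13], "delta_rot": [0, 0, 0], "claw": 60},
    {"delta_pos": [-0.02, -0.25, 0.13], "delta_rot": [0, 0, 0], "claw": 60},
    {"delta_pos": [-0.04, -0.28, 0.13], "delta_rot": [0, 0, 0], "claw": 60},
    {"delta_pos": [-0.06, -0.31, 0.13], "delta_rot": [0, 0, 0], "claw": 60},
    {"delta_pos": [-0.08, -0.34, 0.13], "delta_rot": [0, 0, 0], "claw": 60},
    {"delta_pos": [-0.08, -0.34, 0.13], "delta_rot": [0, 0, 0], "claw": 60},
    {"delta_pos": [-0.08, -0.34, 0.13], "delta_rot": [0, 0, 0], "claw": 60}
  ]
}}

```text
time: 11.55
eef_pos: [0.5614, -0.4037, 0.1631]
tcp_rot: [0.452, 0.542, -0.455, 0.543]
contact_force: [0.1, -0.4, -0.0]
opening: 0.701
```

Run:
```python
from h import *
where()
for n in("scene","top"):
    im=ctrl.read_camera(n); cv2.imwrite(f"pics/h_{n}.png",im)
im=cv2.imread("pics/h_top.png"); m=white(im); c=big(m,(262,170)); r=cv2.minAreaRect(c); b=cv2.boxPoints(r); w=plane("top",b,.047)[:,:2]
print("top",b.round(1).tolist(),((w-PC)@R).round(4).tolist(),r)
def ang(pts):
    vx,vy,x,y=cv2.fitLine(np.float32(pts),cv2.DIST_HUBER,0,.01,.01).ravel(); return vx,vy,x,y
P=c.reshape(-1,2)
sc=cv2.imread("pics/h_scene.png"); m=white(sc); ap=cv2.approxPolyDP(big(m,(275,205)),4,True).reshape(-1,2); w=plane("scene",ap,.047)[:,:2]; print("scene",ap.tolist(),((w-PC)@R).round(4).tolist())
d0=cv2.absdiff(im,cv2.imread("pics/top0.png")).max(2); print("changed px at tin/tape/driver",[int((d0[y0:y1,x0:x1]>40).sum()) for x0,y0,x1,y1 in((212,150,240,172),(222,198,245,222),(320,178,338,212))])
a=cv2.resize(im[130:240,190:350],None,fx=3.5,fy=3.5,interpolation=3); b=cv2.resize(sc[160:260,190:340],(560,373),interpolation=3)
v=np.vstack([a[:, :560],b]); v=cv2.resize(v,None,fx=600/v.shape[0],fy=600/v.shape[0]) if v.shape[0]>600 else v; cv2.imwrite("pics/h1.png",v)
```

```text
t 11.55 tcp [ 0.5614 -0.4037  0.1631] tray-frame [-0.1428 -0.4982] F [ 0.1  -0.38 -0.04] jaw 10.21 x axis [-3.e-04 -4.e-03 -1.e+00] open 0.701
top [[-3.5, 382.8999938964844], [3.4000000953674316, 36.599998474121094], [412.1000061035156, 44.70000076293945], [405.20001220703125, 391.1000061035156]] [[-0.4982, 0.7289], [0.5796, 0.6635], [0.3301, -0.6952], [-0.7222, -0.3994]] ((204.2877197265625, 213.814697265625), (408.84564208984375, 346.44610595703125), 1.141957402229309)
scene [[257, 210], [293, 219], [304, 202], [270, 194]] [[-0.0543, -0.1652], [0.0597, -0.1669], [0.0604, -0.0744], [-0.0517, -0.0726]]
changed px at tin/tape/driver [0, 0, 0]
```

View pics/h1.png

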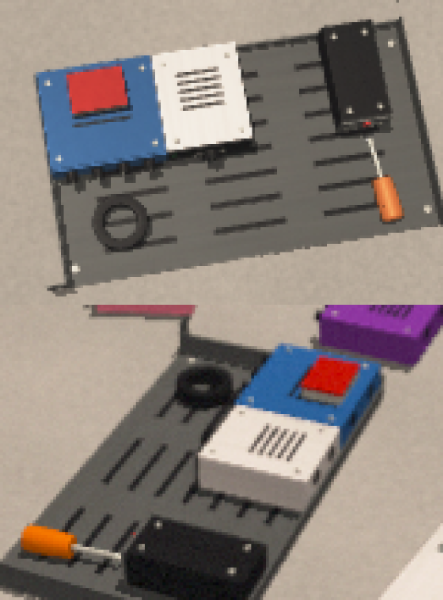

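The amp now stands flush beside the preamp, with rear and front in line, and the tin, tape and driver show no pixel change. One numeric check of offset and squareness from line fits in the top view.

Run:
```python
from h import *
im=cv2.imread("pics/h_top.png"); hsv=cv2.cvtColor(im,cv2.COLOR_BGR2HSV)
mw=cv2.morphologyEx(cv2.inRange(hsv,(0,0,205),(179,40,255)),cv2.MORPH_CLOSE,np.ones((5,5))); mb=cv2.morphologyEx(blue(im),cv2.MORPH_CLOSE,np.ones((3,3)))
f={}
for nm,m,s in(("amp",mw,(262,168)),("pre",mb,(213,175))):
    c=big(m,s); w=(plane("top",c.reshape(-1,2),.047)[:,:2]-PC)@R
    lo,hi=w.min(0),w.max(0); mid=(lo+hi)/2
    rear=w[(w[:,0]>hi[0]-.008)&(abs(w[:,1]-mid[1])<(hi[1]-lo[1])*.38)]
    side=w[(w[:,1]<lo[1]+.008)&(abs(w[:,0]-mid[0])<.042)]
    p=np.polyfit(rear[:,1],rear[:,0],1); q=np.polyfit(side[:,0],side[:,1],1)
    print(nm,"rear x",np.polyval(p,mid[1]).round(4),"yaw rear deg",np.degrees(-p[0]).round(2),"right y",np.polyval(q,mid[0]).round(4),"yaw side",np.degrees(q[0]).round(2),"y range",lo[1].round(4),hi[1].round(4),cv2.contourArea(c))
```

```text
amp rear x 0.057 yaw rear deg 0.71 right y -0.1638 yaw side 0.03 y range -0.1654 -0.0548 1018.5
pre rear x 0.0564 yaw rear deg 0.06 right y -0.0623 yaw side -0.19 y range -0.0638 0.0669 1414.0
```

```bash
python3 -c "
from plant import ctrl
print(ctrl.sign_off())"
```

```text
the job is handed in; nothing more can be done
None
```

I pushed the silver amp back along the tray and then sideways against the blue preamp, using only the fingers, and handed the job in at about 11.6 s. The sign-off reports no verdict, so what follows is from my own checks.

- **Pushes:** I set one finger either side of the knob and pushed back until the tool stopped at the rear lip. I then pushed the amp's side with two fingers until it stopped against the preamp. It slid at about 3 to 7 N. The highest reading at the end of a move was about 15 N at the lip and 9 N at the preamp, well under 60 N.
- **Position:** In the last top view the amp's rear edge is within about 0.6 mm of the preamp's. Its right side lies 101.5 mm from the preamp's, where 100 mm would be touching. That leaves a gap of about 1.5 mm, and the view is only good to about 2 mm.
- **Squareness:** The amp is within about 0.7° of the preamp, and the preamp is parallel to the tray.
- **Other things:** The tin, tape and screwdriver show no changed pixels against the first picture. I did not measure the mug, pen pot or hard drive, but the tool never came down near them.
- **Checks that failed or disagreed:**
  - Two top-view amp fits failed. In one the arm hid the amp, and in the other the white mask ran into the desk; a stricter threshold gave the figures above.
  - One scene-view fit during the sideways push was unusable because the gripper hid the amp.
  - At the start, the line fits for the tray's angle ranged from 10.0° to 11.6°; I used 10.4°.

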